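Find and mark the weak spring leaf

TASK

One of the three clamped spring leaves has gone weak. Working from left to right, press each leaf down at its middle with the fingertips, steadily at about 10 N for about a second and never above 20 N, and judge how far it gives; then mark the weak one, the leaf that gives most, by seating the loose aluminium block flat in the pocket on top of its clamp. Leave the other loose things where they are.

Things in the scene. Friction and masses are not known exactly. Their poses are not given: they have to be found in the camera images.
- rig: flat aluminium base plate of the spring test rig, 190 x 370 x 8 mm, fixed to the bench. Origin: centre of its underside, on the bench; x points away from the robot's side across the plate, y to the left along the row of stands, z up. The three stands are on it in a row, 110 mm apart: at y = +110 (left), 0 (middle) and -110 mm (right)
- stand_a: one of three identical-looking grey clamp stands, fixed on the plate, in any of the three places (the letter says nothing about place or spring). Origin: on the plate's upper face (8 mm above the bench) below its leaf; axes parallel to the plate's. Jaw block 44 x 56 mm centred at x = +50 mm, its rim 62 mm above the origin; a thin 58 mm high gauge post stands at x = -98, y = +24 mm
- leaf_a: the flat steel spring leaf of stand_a, 130 x 24 x 3 mm, held by the jaws and sticking out level to -x. Origin: its root at the jaw face (stand x = +30 mm, 47.5 mm above the stand's origin); free tip at x = -130 mm. Elastic, springs back. Pressed at the middle, a sound leaf takes 1.2 to 2.5 N per mm, the weak one (one of the three) half of that or less
- leaf_a_mid (a point): middle of the upper face of leaf_a, 65 mm from root and tip (a small dark punch mark); 57 mm above the bench at rest; moves with the leaf
- pocket_a (a point): centre of the floor of the shallow pocket on top of the jaws of stand_a, 66 mm above the bench; pocket 32 mm along the stand's x, 44 mm along y, 4 mm deep, rim 6 mm broad, open at the top
- stand_b: one of three identical-looking grey clamp stands, fixed on the plate, in any of the three places (the letter says nothing about place or spring). Origin: on the plate's upper face (8 mm above the bench) below its leaf; axes parallel to the plate's. Jaw block 44 x 56 mm centred at x = +50 mm, its rim 62 mm above the origin; a thin 58 mm high gauge post stands at x = -98, y = +24 mm
- leaf_b: the flat steel spring leaf of stand_b, 130 x 24 x 3 mm, held by the jaws and sticking out level to -x. Origin: its root at the jaw face (stand x = +30 mm, 47.5 mm above the stand's origin); free tip at x = -130 mm. Elastic, springs back. Pressed at the middle, a sound leaf takes 1.2 to 2.5 N per mm, the weak one (one of the three) half of that or less
- leaf_b_mid (a point): middle of the upper face of leaf_b, 65 mm from root and tip (a small dark punch mark); 57 mm above the bench at rest; moves with the leaf
- pocket_b (a point): centre of the floor of the shallow pocket on top of the jaws of stand_b, 66 mm above the bench; pocket 32 mm along the stand's x, 44 mm along y, 4 mm deep, rim 6 mm broad, open at the top
- stand_c: one of three identical-looking grey clamp stands, fixed on the plate, in any of the three places (the letter says nothing about place or spring). Origin: on the plate's upper face (8 mm above the bench) below its leaf; axes parallel to the plate's. Jaw block 44 x 56 mm centred at x = +50 mm, its rim 62 mm above the origin; a thin 58 mm high gauge post stands at x = -98, y = +24 mm
- leaf_c: the flat steel spring leaf of stand_c, 130 x 24 x 3 mm, held by the jaws and sticking out level to -x. Origin: its root at the jaw face (stand x = +30 mm, 47.5 mm above the stand's origin); free tip at x = -130 mm. Elastic, springs back. Pressed at the middle, a sound leaf takes 1.2 to 2.5 N per mm, the weak one (one of the three) half of that or less
- leaf_c_mid (a point): middle of the upper face of leaf_c, 65 mm from root and tip (a small dark punch mark); 57 mm above the bench at rest; moves with the leaf
- pocket_c (a point): centre of the floor of the shallow pocket on top of the jaws of stand_c, 66 mm above the bench; pocket 32 mm along the stand's x, 44 mm along y, 4 mm deep, rim 6 mm broad, open at the top
- block: plain aluminium block with two drilled holes in the top, 22 (x) x 34 (y) x 18 (z) mm, 25 to 50 g, loose on the bench in front of the microscope (tall, fixed; carry the block round its robot side). Origin: centre of its underside. It fits flat in a pocket with its 34 mm side along the stand's y (either way round)
- bush: turned brass bush, flange 28 mm, 21 mm high, loose bystander on the bench; origin: centre of its underside
- gear: grey moulded gear, 41 mm across, 15 mm high, loose bystander on the bench; origin: centre of its underside
- terminal_box: pale terminal box, 30 x 58 x 16 mm, loose bystander on the bench; origin: centre of its underside
- kapton_roll: amber tape roll, 61 mm across, 19 mm high, loose bystander on the bench; origin: centre of its underside
Not all that is in view belongs to the job. Of the things shaped like the block, the aluminium one is meant.

How it is judged:
On the way, in this order (a step that is already met when the one before it is completed fails the run):
1. the left leaf is pressed by the fingers within 20 mm of its middle with 7.5 to 12.5 N for 0.7 s (((y of stand_a in the frame of rig between 0.06 and 0.16 m and contact force between the fingers and leaf_a between 7.5 and 12.5 N and horizontal distance between the grasp point and leaf_a_mid below 0.02 m) or (y of stand_b in the frame of rig between 0.06 and 0.16 m and contact force between the fingers and leaf_b between 7.5 and 12.5 N and horizontal distance between the grasp point and leaf_b_mid below 0.02 m) or (y of stand_c in the frame of rig between 0.06 and 0.16 m and contact force between the fingers and leaf_c between 7.5 and 12.5 N and horizontal distance between the grasp point and leaf_c_mid below 0.02 m))), for 0.7 s.
2. the middle leaf is pressed by the fingers within 20 mm of its middle with 7.5 to 12.5 N for 0.7 s (((y of stand_a in the frame of rig between -0.05 and 0.05 m and contact force between the fingers and leaf_a between 7.5 and 12.5 N and horizontal distance between the grasp point and leaf_a_mid below 0.02 m) or (y of stand_b in the frame of rig between -0.05 and 0.05 m and contact force between the fingers and leaf_b between 7.5 and 12.5 N and horizontal distance between the grasp point and leaf_b_mid below 0.02 m) or (y of stand_c in the frame of rig between -0.05 and 0.05 m and contact force between the fingers and leaf_c between 7.5 and 12.5 N and horizontal distance between the grasp point and leaf_c_mid below 0.02 m))), for 0.7 s.
3. the right leaf is pressed by the fingers within 20 mm of its middle with 7.5 to 12.5 N for 0.7 s (((y of stand_a in the frame of rig between -0.16 and -0.06 m and contact force between the fingers and leaf_a between 7.5 and 12.5 N and horizontal distance between the grasp point and leaf_a_mid below 0.02 m) or (y of stand_b in the frame of rig between -0.16 and -0.06 m and contact force between the fingers and leaf_b between 7.5 and 12.5 N and horizontal distance between the grasp point and leaf_b_mid below 0.02 m) or (y of stand_c in the frame of rig between -0.16 and -0.06 m and contact force between the fingers and leaf_c between 7.5 and 12.5 N and horizontal distance between the grasp point and leaf_c_mid below 0.02 m))), for 0.7 s.
4. after that, the block is seated in the pocket of the weak leaf's clamp (((x of block in the frame of pocket_a between -0.006 and 0.006 m and y of block in the frame of pocket_a between -0.006 and 0.006 m and z of block in the frame of pocket_a between -0.003 and 0.0025 m and angle between block's own z axis and vertical below 0.08 rad and z of leaf_a_mid in the frame of pocket_a between -0.010335 and -0.009335 m) or (x of block in the frame of pocket_b between -0.006 and 0.006 m and y of block in the frame of pocket_b between -0.006 and 0.006 m and z of block in the frame of pocket_b between -0.003 and 0.0025 m and angle between block's own z axis and vertical below 0.08 rad and z of leaf_b_mid in the frame of pocket_b between -0.010335 and -0.009335 m) or (x of block in the frame of pocket_c between -0.006 and 0.006 m and y of block in the frame of pocket_c between -0.006 and 0.006 m and z of block in the frame of pocket_c between -0.003 and 0.0025 m and angle between block's own z axis and vertical below 0.08 rad and z of leaf_c_mid in the frame of pocket_c between -0.010335 and -0.009335 m))), for 0.2 s.
At the end, for the whole second after the job is handed in: the aluminium block lies released, flat (within 0.08 rad) and at rest in the pocket on the clamp of the weak leaf (the one that gives most under 10 N), within 6 mm of the pocket's centre and at most 2.5 mm above its floor (((x of block in the frame of pocket_a between -0.006 and 0.006 m and y of block in the frame of pocket_a between -0.006 and 0.006 m and z of block in the frame of pocket_a between -0.003 and 0.0025 m and angle between block's own z axis and vertical below 0.08 rad and z of leaf_a_mid in the frame of pocket_a between -0.010335 and -0.009335 m and linear speed of block below 0.01 m/s) or (x of block in the frame of pocket_b between -0.006 and 0.006 m and y of block in the frame of pocket_b between -0.006 and 0.006 m and z of block in the frame of pocket_b between -0.003 and 0.0025 m and angle between block's own z axis and vertical below 0.08 rad and z of leaf_b_mid in the frame of pocket_b between -0.010335 and -0.009335 m and linear speed of block below 0.01 m/s) or (x of block in the frame of pocket_c between -0.006 and 0.006 m and y of block in the frame of pocket_c between -0.006 and 0.006 m and z of block in the frame of pocket_c between -0.003 and 0.0025 m and angle between block's own z axis and vertical below 0.08 rad and z of leaf_c_mid in the frame of pocket_c between -0.010335 and -0.009335 m and linear speed of block below 0.01 m/s))); the robot touches nothing.
It fails at once if anything pushes on a leaf with more than 20 N (contact force between anything else and leaf_a above 20 N or contact force between anything else and leaf_b above 20 N or contact force between anything else and leaf_c above 20 N).
It fails at once if one of the other loose things is moved by more than 20 mm (distance of any of bush, gear, terminal_box, kapton_roll from where it was at the start of the episode above 0.02 m).
It also fails if it takes over 72 s, if anything falls off the work surface, if the arm or the gripper's body presses on something with over 40 N, if the wrist force passes 120 N, or if a joint passes its speed limit or range.

ROBOT

A 6-joint arm with a two-finger parallel gripper is mounted at the origin on a cart in front of the work surface, level with it; the furniture and walls round the work are solid. World frame = base frame: x ahead of the robot, y to its left, z up, the work surface at z = 0. Lengths are in m, angles in rad, forces in N, time in s.
With the tool pointing down it reaches from about 0.425 to 1.125 m from the base axis. Payload 14.9 kg.
Tool frame: the origin (TCP) lies at the very end of the fingers, on their centre line; the grasp point (between the pads) lies 19 mm behind it; z points along the fingers, y is the direction in which the jaws open and shut (so a half turn about z gives the same grasp; the last joint's range is limited). The gripper opens to 91 mm and grips with 3 to 60 N. Pads are 32 mm wide; open, the fingers measure 118 mm over their backs; the gripper's body (76 mm by 178 mm) begins 60 mm behind the grasp point.
Start: joints at [-1.275, 0.379, 1.734, -0, 1.028, -0.033], TCP at [0.226, -0.663, 0.214] pointing down, gripper open.
Joint ranges: [-2.77, 2.77], [-0.74, 2.19], [0, 2.66], [-1.06, 4.2], [0.31, 2.87], [-3.08, 3.08]. Speed limits (rad/s): [1.89, 1.89, 2.39, 3.14, 3.14, 3.14].

INTERFACE

Orientations are given as a rotation vector (axis times angle).
In Python, from cell import arm gives the robot as it stands.
- The arm moves only by the shell command python3 -m jog 'ROWS'. ROWS is a JSON object of lists of equal length, an entry for each row: "gripper": the opening in per cent of the stroke, from 0 (shut) to 100 (fully open); "xyz": the shift along the tool's x, y, z in mm, a list of three; "dr": the turn, a rotation vector about the tool's x, y, z in degrees, a list of three. A call has exactly 5 rows; each row is the pose to reach, as a shift and turn from the pose commanded when the call began, along the tool's axes at that moment; what a row does not reach only later rows make up. A row lasts 1/8 s, in which the tool goes at most 62.5 mm and 10.7 degrees, less where a joint would pass 70% of its speed; a pose out of reach is approached as far as the arm can. A call with a gripper value outside its range is refused whole. The fingers move at their own pace and stop on an object; the grip force is fixed at half the most. Time passes only in rows, so rows that repeat a pose let the fingers close, or fill a call up. It gives the time, the measured TCP pose, the force and the opening at its end, in the units of the state.
- arm.observe(): the state, without advancing time (a new reading comes with each control period).
- arm.capture(name): name is "scene" or "top" or "wrist"; returns a dict with "pixels" (384x512x3 uint8, blue, green, red), "vfov" (degrees; the focal length in pixels is half the picture's height over the tangent of half this angle, whatever the lens; pixels are square), "cx", "cy" (the principal point, pixels), "R" (3x3) and "t" (3): a world point X has camera coordinates R X + t; the wrist camera has in their place "tool_from_camera" (4x4, takes a point from camera to tool coordinates, whose origin is the TCP and whose axes are the flange's). Camera axes: x right, y down, z forward; pixel columns grow to the right and rows downward; lengths in m; the calibration is good to about 2 mm. A picture is of the moment at which its call begins: read the wrist's pose just before it. There is no depth.
- arm.hand_in(): hands the job in, once; it reports no verdict.
The state is a dict: "time": time; "qpos": joint angles; "joint_velocities": joint speeds; "tau": joint torques, N m; "tcp_pos": TCP position; "ee_rot": TCP orientation; "ft_force": force on the tool from outside, world axes, zero at the start; "wrist_torque": the same for the moment, N m; "finger_gap": opening from 0.0 (shut) to 1.0 (fully open).
Only numpy, scipy, OpenCV 4.12 (cv2) and the standard library are available. Lean on these libraries where they do the work, as an engineer would, in place of code of your own. Each camera call takes 0.05 s, during which the arm holds its last target. There are 200 camera calls.

## Working session

There is one attempt and no reset: what is moved stays moved. The work goes in short steps, Python scripts to look and compute and a shell command to move; the robot and the scene stay as the last step left them, time stands still between calls to the robot, and variables do not carry over. Pictures are saved under pics/ and viewed, about 8 in all and at most 12, crops included, and the job is handed in when it is done.

```bash
mkdir -p pics; ls
cat > h.py <<'E'
import numpy as np, cv2
from cell import arm
from scipy.spatial.transform import Rotation as Ro
def cam(n):
    s=arm.observe(); c=arm.capture(n); c={k:(np.array(v) if k!='vfov' else v) for k,v in c.items()}
    if 'tool_from_camera' in c:
        T=np.eye(4); T[:3,:3]=Ro.from_rotvec(s['ee_rot']).as_matrix(); T[:3,3]=s['tcp_pos']
        M=np.linalg.inv(T@c['tool_from_camera']); c['R'],c['t']=M[:3,:3],M[:3,3]
    c['f']=c['pixels'].shape[0]/2/np.tan(np.radians(c['vfov'])/2)
    return c
def px(c,u,v,z):
    d=c['R'].T@np.array([(u-c['cx'])/c['f'],(v-c['cy'])/c['f'],1]); o=-c['R'].T@c['t']
    return o+d*(z-o[2])/d[2]
def proj(c,X):
    p=c['R']@np.array(X)+c['t']; return p[:2]/p[2]*c['f']+[c['cx'],c['cy']]
def save(n,im): cv2.imwrite('pics/'+n+'.png',im)
E
python3 - <<'E'
from h import *
import pickle
print(arm.observe())
for n in('scene','top'):
    c=cam(n); pickle.dump(c,open(n+'.pkl','wb')); save(n,cv2.resize(c['pixels'].astype('uint8'),(800,600)))
    print(n,c['vfov'],c['cx'],c['cy'],-c['R'].T@c['t'], c['R'].round(2).tolist())
E
```

```text
pics
{'time': 0.0, 'qpos': array([-1.27528408e+00,  3.79399006e-01,  1.73473866e+00, -1.13361710e-05,
        1.02850760e+00, -3.32937186e-02]), 'joint_velocities': array([-0.00122451, -0.00213639, -0.00014457, -0.00135351, -0.00115319,
       -0.00021943]), 'tau': array([-4.31599869e-05, -7.63726258e+01, -4.34363258e+01,  6.51042676e-02,
        4.24378167e-02, -9.47768763e-05]), 'tcp_pos': array([ 0.22592679, -0.66214408,  0.2133158 ]), 'ee_rot': array([-3.09820240e+00, -5.14002194e-01,  2.31201124e-04]), 'ft_force': array([ 0.15915464,  0.0933143 , -0.09693945]), 'wrist_torque': array([ 0.03167263,  0.02027225, -0.00757596]), 'finger_gap': 1.0016771061743923}
scene 42.45746967405372 251.69205423972633 194.7138743619231 [-0.00112137  0.9439627   1.06698539] [[-0.9, -0.44, -0.01], [-0.29, 0.61, -0.74], [0.33, -0.66, -0.67]]
top 52.21090860179213 255.5561316898715 194.6905121240605 [ 0.33167503 -0.05889306  1.37188424] [[-0.0, -1.0, -0.0], [-0.99, 0.0, -0.12], [0.12, 0.0, -0.99]]
```

View pics/scene.png

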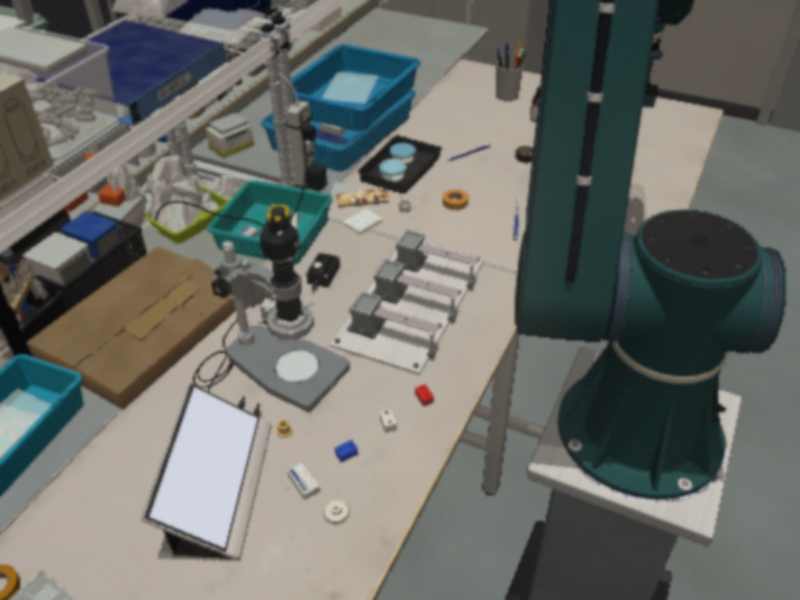

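View pics/top.png

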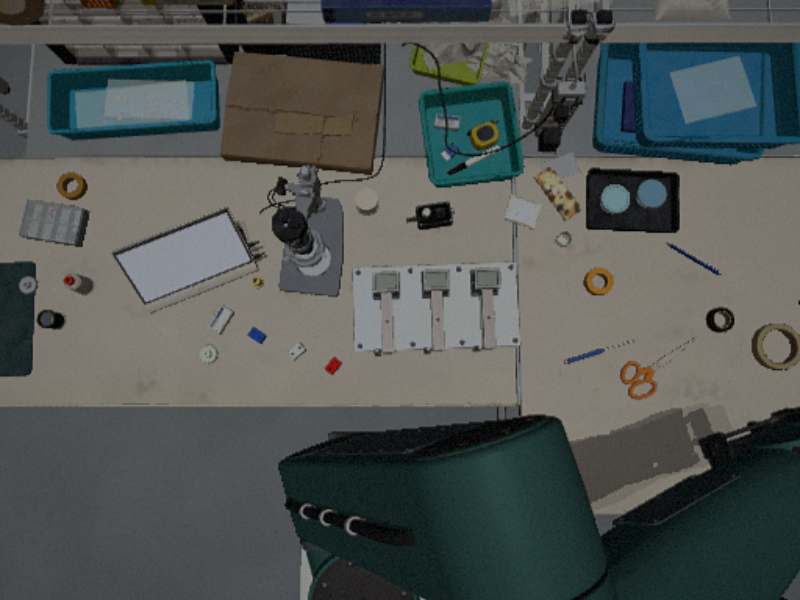

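The top view (800 px) shows the candidates shaped like the block: silver at (297,351), blue at (257,335), red at (333,366). The terminal box (221,319) is larger. I choose the silver one with holes and will check it in a close crop while measuring.

Run:
```python
from h import *
import pickle
c=pickle.load(open('top.pkl','rb')); im=c['pixels'].astype('uint8')
S=[(190,224.6,.018),(165,214,.018),(213,234,.018),(141,204,.016),(133,226,.015),(164,180,.02),(383,180,.019)]
for s in S: print(s,px(c,*s).round(3))
a=cv2.resize(im[160:240,120:350],None,fx=3.4,fy=3.4,interpolation=cv2.INTER_CUBIC)
hsv=cv2.cvtColor(im,cv2.COLOR_BGR2HSV)
def rects(box,thr,z):
    x0,y0,x1,y1=box
    m=((hsv[y0:y1,x0:x1,2]>thr)&(hsv[y0:y1,x0:x1,1]<45)).astype('uint8')
    cs,_=cv2.findContours(m,cv2.RETR_EXTERNAL,cv2.CHAIN_APPROX_NONE); k=max(cs,key=cv2.contourArea)
    r=cv2.minAreaRect(k.astype(np.float32)+np.float32([x0,y0])); b=cv2.boxPoints(r)
    P=np.array([px(c,u,v,z) for u,v in b]); print(thr,cv2.contourArea(k),r,'\n',P.round(4).tolist(),P.mean(0).round(4),np.linalg.norm(np.diff(P,axis=0),axis=1).round(4))
print(hsv[215:234:2,180:202:2].tolist()[4], hsv[172,228:232].tolist(),hsv[230,215:225:3].tolist())
for t in(150,165,180): rects((215,160,345,235),t,.008)
for t in(150,165,180): rects((180,214,201,236),t,.018)
save('crop',a)
```

```text
(190, 224.6, 0.018) [0.396 0.171 0.018]
(165, 214, 0.018) [0.433 0.259 0.018]
(213, 234, 0.018) [0.364 0.091 0.018]
(141, 204, 0.016) [0.468 0.344 0.016]
(133, 226, 0.015) [0.392 0.369 0.015]
(164, 180, 0.02) [0.552 0.265 0.02 ]
(383, 180, 0.019) [ 0.552 -0.5    0.019]
[[21, 31, 133], [14, 29, 134], [23, 24, 130], [50, 5, 143], [45, 10, 147], [43, 12, 145], [66, 9, 136], [53, 7, 142], [20, 23, 132], [20, 29, 134], [19, 31, 132]] [[85, 10, 151], [75, 12, 123], [72, 9, 147], [83, 7, 150]] [[1, 222, 138], [38, 23, 131], [19, 30, 134], [21, 27, 131]]
150 61.5 ((235.0, 192.5), (16.0, 21.0), 0.0) 
 [[0.4723, 0.045, 0.008], [0.5467, 0.0456, 0.008], [0.5466, -0.0107, 0.008], [0.4723, -0.011, 0.008]] [0.5095 0.0172 0.008 ] [0.0744 0.0564 0.0743]Traceback (most recent call last):
  File "<stdin>", line 15, in <module>
  File "<stdin>", line 11, in rects
ValueError: max() iterable argument is empty
```

Run:
```python
from h import *
import pickle
c=pickle.load(open('top.pkl','rb')); im=c['pixels'].astype('uint8')
a=cv2.resize(im[160:240,120:350],None,fx=3.4,fy=3.4,interpolation=cv2.INTER_CUBIC)
hsv=cv2.cvtColor(im,cv2.COLOR_BGR2HSV)
def rects(box,s,z):
    x0,y0,x1,y1=box
    m=((hsv[y0:y1,x0:x1,1]<s)&(hsv[y0:y1,x0:x1,2]>50)).astype('uint8')
    cs,_=cv2.findContours(m,cv2.RETR_EXTERNAL,cv2.CHAIN_APPROX_NONE); k=max(cs,key=cv2.contourArea)
    r=cv2.minAreaRect(k.astype(np.float32)+np.float32([x0,y0])); b=cv2.boxPoints(r)
    P=np.array([px(c,u,v,z) for u,v in b]); print(s,cv2.contourArea(k),r,'\n',P.round(4).tolist(),P.mean(0).round(4),np.linalg.norm(np.diff(P,axis=0),axis=1).round(4))
for t in(14,18,21): rects((222,160,345,235),t,.008)
for t in(14,18,21): rects((180,214,201,236),t,.018)
for u,v in ((386/800*512,283*.64),(436*.64,280*.64),(486*.64,278*.64)): print('pocket',px(c,u,v,.066))
for u in(388,438,488): print('mid',px(c,u*.64,320*.64,.057))
save('crop',a)
```

```text
14 2809.5 ((279.0, 195.5), (55.0, 106.0), 90.0) 
 [[0.5968, 0.0496, 0.008], [0.5964, -0.3253, 0.008], [0.4022, -0.3205, 0.008], [0.4024, 0.0479, 0.008]] [ 0.4995 -0.1371  0.008 ] [0.3749 0.1943 0.3684]
18 5482.0 ((278.73248291015625, 197.0095672607422), (55.89292907714844, 105.46846771240234), 87.95458984375) 
 [[0.5861, 0.0529, 0.008], [0.5993, -0.3198, 0.008], [0.402, -0.322, 0.008], [0.3892, 0.0442, 0.008]] [ 0.4941 -0.1362  0.008 ] [0.373  0.1973 0.3664]
21 5555.5 ((278.65350341796875, 193.798095703125), (64.03060150146484, 105.53985595703125), 87.95458984375) 
 [[0.6123, 0.0541, 0.008], [0.6255, -0.3198, 0.008], [0.399, -0.3223, 0.008], [0.3862, 0.044, 0.008]] [ 0.5058 -0.136   0.008 ] [0.3741 0.2265 0.3665]
14 37.0 ((189.3461456298828, 224.2692108154297), (6.379053115844727, 9.707253456115723), 56.3099365234375) 
 [[0.3975, 0.1936, 0.018], [0.416, 0.1661, 0.018], [0.3977, 0.1535, 0.018], [0.3792, 0.181, 0.018]] [0.3976 0.1736 0.018 ] [0.0332 0.0222 0.0331]
18 55.0 ((189.5, 224.50001525878906), (7.071067810058594, 9.899494171142578), 45.0) 
 [[0.3934, 0.1937, 0.018], [0.4175, 0.17, 0.018], [0.4002, 0.1524, 0.018], [0.3762, 0.1761, 0.018]] [0.3968 0.173  0.018 ] [0.0338 0.0247 0.0338]
21 57.0 ((189.5, 224.50001525878906), (7.071067810058594, 9.899494171142578), 45.0) 
 [[0.3934, 0.1937, 0.018], [0.4175, 0.17, 0.018], [0.4002, 0.1524, 0.018], [0.3762, 0.1761, 0.018]] [0.3968 0.173  0.018 ] [0.0338 0.0247 0.0338]
pocket [ 0.54045773 -0.02641174  0.066     ]
pocket [ 0.54691902 -0.1343911   0.066     ]
pocket [ 0.55119623 -0.24241116  0.066     ]
mid [ 0.46110052 -0.03068615  0.057     ]
mid [ 0.46102388 -0.13854077  0.057     ]
mid [ 0.46094727 -0.24634335  0.057     ]
```

View pics/crop.png

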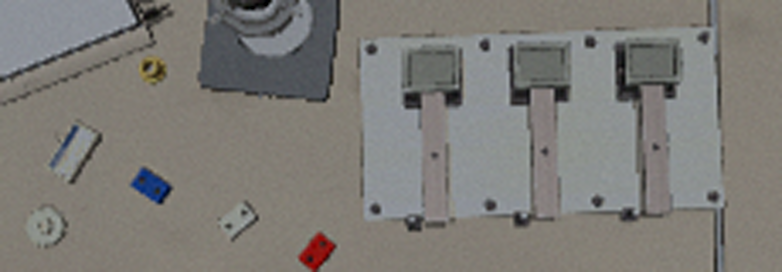

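The crop confirms it: the silver two-hole block is at (238,219), with blue (150,185) and red (317,250) as decoys. The punch marks are at (434,155), (544,151) and (655,147), so the plate is turned about 2°. I'm moving towards the left leaf.

```bash
python3 -m jog '{"gripper":[0,0,0,0,0],"xyz":[[38,-47,0],[76,-93,0],[113,-140,0],[151,-187,0],[189,-233,0]],"dr":[[0,0,-10],[0,0,-20],[0,0,-30],[0,0,-40],[0,0,-50]]}'
cat > st.py <<'E'
import sys
from h import *
# delta from tcp to world target in tool mm, tool x heading
s=arm.observe(); R=Ro.from_rotvec(s['ee_rot']).as_matrix(); p=s['tcp_pos']
print('t',round(s['time'],2),'tcp',p.round(4),'hx',np.degrees(np.arctan2(R[1,0],R[0,0])).round(2),'tilt',np.degrees(np.arccos(-R[2,2])).round(2),'F',s['ft_force'].round(2),'gap',round(s['finger_gap'],3),'q',s['qpos'].round(2))
if len(sys.argv)>3: print('go',(R.T@(np.array(sys.argv[1:4],float)-p)*1000).round(1))
E
python3 st.py .458 -.028 .2
```

```text
time: 0.72
tcp_pos: [0.3299, -0.379, 0.2138]
ee_rot: [-2.587, -1.783, -0.0]
ft_force: [0.9, 0.4, -0.1]
finger_gap: 0.481
t 0.72 tcp [ 0.3299 -0.379   0.2138] hx 69.14 tilt 0.01 F [ 0.88  0.42 -0.09] gap 0.481 q [-0.9   0.06  2.13  0.    0.95 -0.54]
go [373.7  -5.2  13.8]
```

```bash
python3 -m jog '{"gripper":[0,0,0,0,0],"xyz":[[60,-1,0],[120,-2,0],[180,-3,0],[240,-4,0],[300,-4,0]],"dr":[[0,0,-5],[0,0,-10],[0,0,-15],[0,0,-20],[0,0,-23]]}' >/dev/null; python3 st.py .458 -.028 .2
```

```text
t 1.35 tcp [ 0.4345 -0.0978  0.214 ] hx 91.96 tilt 0.02 F [ 1.4  -0.52  0.21] gap -0.0 q [-0.27 -0.04  2.23 -0.    0.95 -0.31]
go [69.  25.9 14. ]
```

```bash
python3 -m jog '{"gripper":[0,0,0,0,0],"xyz":[[35,13,20],[69,26,50],[69,26,90],[69,26,90],[69,26,90]],"dr":[[0,0,0],[0,0,0],[0,0,0],[0,0,0],[0,0,0]]}' >/dev/null; python3 st.py .458 -.028 .06
python3 - <<'E'
from h import *
c=cam('wrist'); im=c['pixels'].astype('uint8').copy(); print(proj(c,[.458,-.028,.057]))
save('w1',im)
E
```

```text
t 1.98 tcp [ 0.4584 -0.0303  0.125 ] hx 91.81 tilt 0.03 F [ 0.07  0.86 -0.03] gap 0.004 q [-0.12  0.14  2.25  0.    0.75 -0.15]
go [ 2.3 -0.4 65. ]
[254.00191132 199.8933295 ]
```

View pics/w1.png

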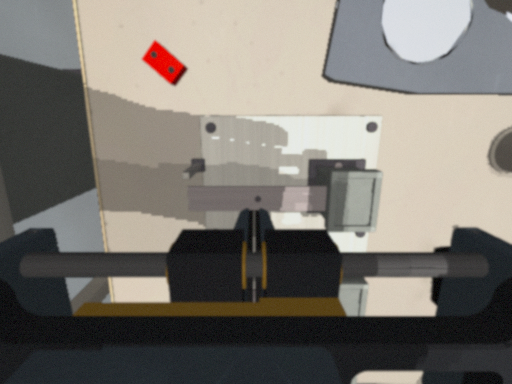

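The wrist view shows the left leaf's punch mark at (258,199), where I predicted (254,200), so the calibration agrees. The pocket is at (354,201). I'm descending to press.

```bash
python3 -m jog '{"gripper":[0,0,0,0,0],"xyz":[[2,1,30],[2,1,60],[2,1,66],[2,1,68],[2,1,69]],"dr":[[0,0,0],[0,0,0],[0,0,0],[0,0,0],[0,0,0]]}' >/dev/null; python3 st.py .459 -.028 .057
```

```text
t 2.65 tcp [ 0.4598 -0.0281  0.0561] hx 91.83 tilt 0.1 F [-0.8  -0.44  1.31] gap 0.002 q [-0.11  0.28  2.26 -0.    0.6  -0.14]
go [ 0.2 -0.8 -0.9]
```

```bash
python3 -m jog '{"gripper":[0,0,0,0,0],"xyz":[[0,0,0.5],[0,0,1],[0,0,2],[0,0,2],[0,0,2]],"dr":[[0,0,0],[0,0,0],[0,0,0],[0,0,0],[0,0,0]]}' >/dev/null; python3 st.py .459 -.028 .057
```

```text
t 3.27 tcp [ 0.4597 -0.028   0.0532] hx 91.84 tilt 0.08 F [ 3.43 -2.11  5.84] gap 0.001 q [-0.11  0.29  2.26 -0.    0.59 -0.14]
go [ 0.1 -0.7 -3.8]
```

```bash
python3 -m jog '{"gripper":[0,0,0,0,0],"xyz":[[0,0,1],[0,0,2],[0,0,2.5],[0,0,2.5],[0,0,2.5]],"dr":[[0,0,0],[0,0,0],[0,0,0],[0,0,0],[0,0,0]]}' >/dev/null; python3 st.py .459 -.028 .057
```

```text
t 3.9 tcp [ 0.4598 -0.028   0.0509] hx 91.84 tilt 0.09 F [ 2.61 -2.31  9.02] gap 0.004 q [-0.11  0.29  2.26  0.    0.59 -0.14]
go [ 0.  -0.8 -6.1]
```

```bash
python3 -m jog '{"gripper":[0,0,0,0,0],"xyz":[[0,0,0],[0,0,0],[0,0,0],[0,0,0],[0,0,0]],"dr":[[0,0,0],[0,0,0],[0,0,0],[0,0,0],[0,0,0]]}' >/dev/null; python3 st.py .459 -.028 .057
```

```text
t 4.53 tcp [ 0.4598 -0.028   0.0509] hx 91.84 tilt 0.08 F [ 3.   -1.87  9.11] gap 0.005 q [-0.11  0.29  2.26  0.    0.59 -0.14]
go [ 0.1 -0.8 -6.1]
```

```bash
python3 -m jog '{"gripper":[0,0,0,0,0],"xyz":[[0,0,0.2],[0,0,0.2],[0,0,0.2],[0,0,0.2],[0,0,0.2]],"dr":[[0,0,0],[0,0,0],[0,0,0],[0,0,0],[0,0,0]]}' >/dev/null; python3 st.py
```

```text
t 5.15 tcp [ 0.4598 -0.028   0.0507] hx 91.84 tilt 0.09 F [ 2.44 -2.3   9.03] gap 0.003 q [-0.11  0.29  2.26 -0.    0.59 -0.14]
```

```bash
python3 -m jog '{"gripper":[0,0,0,0,0],"xyz":[[0,0,-4],[0,0,-15],[0,0,-45],[0,0,-45],[0,0,-45]],"dr":[[0,0,0],[0,0,0],[0,0,0],[0,0,0],[0,0,0]]}' >/dev/null; python3 st.py .463 -.1375 .1
```

```text
t 5.78 tcp [ 0.4584 -0.0278  0.0949] hx 91.84 tilt 0.04 F [ 0.44 -0.32  0.1 ] gap 0.002 q [-0.11  0.2   2.26  0.    0.68 -0.14]
go [-109.8    1.1   -5.1]
```

```bash
python3 -m jog '{"gripper":[0,0,0,0,0],"xyz":[[-55,1,-4],[-110,1,-4],[-110,1,15],[-110,1,32],[-110,1,36]],"dr":[[0,0,0],[0,0,0],[0,0,0],[0,0,0],[0,0,0]]}' >/dev/null; python3 st.py .463 -.1375 .057
```

```text
t 6.4 tcp [ 0.4623 -0.137   0.0576] hx 91.87 tilt 0.18 F [-0.31  0.42  0.74] gap 0.007 q [-0.34  0.31  2.22  0.    0.62 -0.37]
go [-0.5  0.7  0.5]
```

```bash
python3 -m jog '{"gripper":[0,0,0,0,0],"xyz":[[0,0,1],[0,0,2],[0,0,3],[0,0,4],[0,0,4]],"dr":[[0,0,0],[0,0,0],[0,0,0],[0,0,0],[0,0,0]]}' >/dev/null; python3 st.py .463 -.1375 .057
```

```text
t 7.03 tcp [ 0.4637 -0.1378  0.0554] hx 91.84 tilt 0.03 F [1.91 2.52 2.62] gap 0.01 q [-0.34  0.31  2.22  0.    0.61 -0.37]
go [ 0.3 -0.7 -1.6]
```

```bash
python3 -m jog '{"gripper":[0,0,0,0,0],"xyz":[[0,0,1],[0,0,2],[0,0,3],[0,0,3],[0,0,3]],"dr":[[0,0,0],[0,0,0],[0,0,0],[0,0,0],[0,0,0]]}' >/dev/null; python3 st.py .463 -.1375 .057
```

```text
t 7.65 tcp [ 0.4638 -0.1379  0.0524] hx 91.83 tilt 0.04 F [1.5  2.55 6.07] gap 0.006 q [-0.34  0.32  2.22  0.    0.61 -0.37]
go [ 0.4 -0.8 -4.6]
```

```bash
python3 -m jog '{"gripper":[0,0,0,0,0],"xyz":[[0,0,1],[0,0,2],[0,0,2.8],[0,0,2.8],[0,0,2.8]],"dr":[[0,0,0],[0,0,0],[0,0,0],[0,0,0],[0,0,0]]}' >/dev/null; python3 st.py .463 -.1375 .057
```

```text
t 8.28 tcp [ 0.4639 -0.138   0.0498] hx 91.83 tilt 0.05 F [-0.34  3.83 10.17] gap 0.007 q [-0.34  0.33  2.22  0.    0.6  -0.37]
go [ 0.5 -0.9 -7.2]
```

```bash
python3 -m jog '{"gripper":[0,0,0,0,0],"xyz":[[0,0,0.2],[0,0,0.2],[0,0,0.2],[0,0,0.2],[0,0,0.2]],"dr":[[0,0,0],[0,0,0],[0,0,0],[0,0,0],[0,0,0]]}' >/dev/null; python3 st.py
```

```text
t 8.9 tcp [ 0.464  -0.138   0.0496] hx 91.83 tilt 0.05 F [ 0.81  2.87 10.81] gap 0.005 q [-0.34  0.33  2.22  0.    0.6  -0.37]
```

```bash
python3 -m jog '{"gripper":[0,0,0,0,0],"xyz":[[0,0,0],[0,0,0],[0,0,0],[0,0,0],[0,0,0]],"dr":[[0,0,0],[0,0,0],[0,0,0],[0,0,0],[0,0,0]]}' >/dev/null; python3 st.py
```

```text
t 9.53 tcp [ 0.464  -0.1379  0.0496] hx 91.83 tilt 0.05 F [ 1.07  3.48 10.62] gap 0.005 q [-0.34  0.33  2.22  0.    0.6  -0.37]
```

```bash
python3 -m jog '{"gripper":[0,0,0,0,0],"xyz":[[0,0,-4],[0,0,-15],[0,0,-45],[0,0,-45],[0,0,-45]],"dr":[[0,0,0],[0,0,0],[0,0,0],[0,0,0],[0,0,0]]}' >/dev/null; python3 st.py .467 -.2475 .1
```

```text
t 10.15 tcp [ 0.4631 -0.1378  0.0941] hx 91.84 tilt 0.01 F [-0.29  0.46 -0.2 ] gap 0.004 q [-0.34  0.24  2.21 -0.    0.69 -0.37]
go [-109.8    0.3   -6. ]
```

```bash
python3 -m jog '{"gripper":[0,0,0,0,0],"xyz":[[-55,0,-5],[-110,0,-5],[-110,0,15],[-110,0,34],[-110,0,39]],"dr":[[0,0,0],[0,0,0],[0,0,0],[0,0,0],[0,0,0]]}' >/dev/null; python3 st.py .467 -.2475 .057
```

```text
t 10.78 tcp [ 0.4659 -0.2467  0.0534] hx 91.87 tilt 0.19 F [-1.29 -0.11  2.02] gap 0.004 q [-0.53  0.37  2.13 -0.    0.64 -0.56]
go [-0.8  1.1 -3.6]
```

```bash
python3 -m jog '{"gripper":[0,0,0,0,0],"xyz":[[0,0,1],[0,0,2],[0,0,3],[0,0,4],[0,0,4]],"dr":[[0,0,0],[0,0,0],[0,0,0],[0,0,0],[0,0,0]]}' >/dev/null; python3 st.py .467 -.2475 .057
```

```text
t 11.4 tcp [ 0.4673 -0.2479  0.0515] hx 91.84 tilt 0.04 F [0.78 2.49 4.13] gap 0.009 q [-0.53  0.38  2.13  0.    0.64 -0.56]
go [ 0.4 -0.3 -5.5]
```

```bash
python3 -m jog '{"gripper":[0,0,0,0,0],"xyz":[[0,0,1],[0,0,2],[0,0,3],[0,0,4],[0,0,4]],"dr":[[0,0,0],[0,0,0],[0,0,0],[0,0,0],[0,0,0]]}' >/dev/null; python3 st.py .467 -.2475 .057
```

```text
t 12.03 tcp [ 0.4675 -0.248   0.0474] hx 91.84 tilt 0.06 F [3.51 3.29 6.49] gap 0.005 q [-0.53  0.38  2.13  0.    0.63 -0.56]
go [ 0.5 -0.5 -9.6]
```

```bash
python3 -m jog '{"gripper":[0,0,0,0,0],"xyz":[[0,0,1],[0,0,2],[0,0,3],[0,0,3],[0,0,3]],"dr":[[0,0,0],[0,0,0],[0,0,0],[0,0,0],[0,0,0]]}' >/dev/null; python3 st.py .467 -.2475 .057
```

```text
t 12.65 tcp [ 0.4678 -0.2481  0.0446] hx 91.83 tilt 0.09 F [2.77 2.75 8.28] gap 0.005 q [-0.53  0.39  2.13  0.    0.62 -0.56]
go [  0.6  -0.7 -12.4]
```

```bash
python3 -m jog '{"gripper":[0,0,0,0,0],"xyz":[[0,0,0.5],[0,0,0.5],[0,0,0.5],[0,0,0.5],[0,0,0.5]],"dr":[[0,0,0],[0,0,0],[0,0,0],[0,0,0],[0,0,0]]}' >/dev/null; python3 st.py
```

```text
t 13.28 tcp [ 0.4678 -0.2481  0.0442] hx 91.83 tilt 0.1 F [3.98 2.59 8.18] gap 0.003 q [-0.53  0.39  2.13  0.    0.62 -0.56]
```

```bash
python3 -m jog '{"gripper":[0,0,0,0,0],"xyz":[[0,0,0.2],[0,0,0.2],[0,0,0.2],[0,0,0.2],[0,0,0.2]],"dr":[[0,0,0],[0,0,0],[0,0,0],[0,0,0],[0,0,0]]}' >/dev/null; python3 st.py
```

```text
t 13.9 tcp [ 0.4678 -0.2481  0.044 ] hx 91.83 tilt 0.1 F [3.57 4.21 8.93] gap 0.004 q [-0.53  0.39  2.13  0.    0.62 -0.56]
```

```bash
python3 -m jog '{"gripper":[0,0,0,0,0],"xyz":[[0,0,0.3],[0,0,0.3],[0,0,0.3],[0,0,0.3],[0,0,0.3]],"dr":[[0,0,0],[0,0,0],[0,0,0],[0,0,0],[0,0,0]]}' >/dev/null; python3 st.py
```

```text
t 14.53 tcp [ 0.4679 -0.2481  0.0437] hx 91.83 tilt 0.1 F [4.76 3.67 8.76] gap 0.007 q [-0.53  0.39  2.13  0.    0.62 -0.56]
```

```bash
python3 -m jog '{"gripper":[0,0,0,0,0],"xyz":[[0,0,-10],[0,0,-40],[0,0,-90],[0,0,-120],[0,0,-120]],"dr":[[0,0,0],[0,0,0],[0,0,0],[0,0,0],[0,0,0]]}' >/dev/null; python3 st.py .397 .1735 .16
python3 - <<'E'
from h import *
c=cam('wrist'); save('w2',c['pixels'].astype('uint8'))
import pickle; pickle.dump(c,open('w2.pkl','wb'))
y=np.radians(2.0); ex=np.array([np.cos(y),np.sin(y),0]); m=np.array([.467,-.2475,0])
P=m+.085*ex; print('pocket est',P, proj(c,[P[0],P[1],.07]))
E
```

```text
t 15.15 tcp [ 0.4678 -0.2485  0.1653] hx 91.84 tilt 0.2 F [-0.15 -0.82 -1.2 ] gap 0.002 q [-0.53  0.18  2.1  -0.    0.85 -0.56]
go [424.  -57.2   4.2]
pocket est [ 0.55194822 -0.24453354  0.        ] [336.02161732 192.89663336]
```

View pics/w2.png

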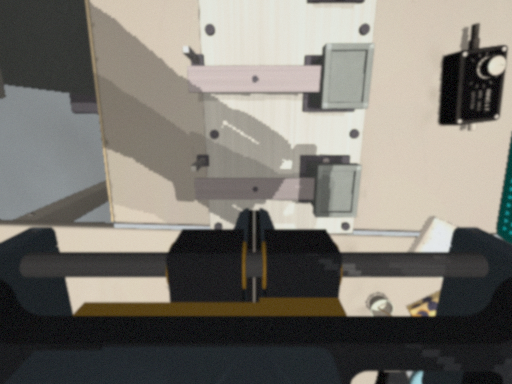

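The right leaf gave 13.3 mm at about 9–10 N. The left gave 6.2 mm at about 9.7 N and the middle 7.3 mm at about 11 N, so the right one is weak. The wrist view shows its punch mark at (255,189) and the centre of its clamp top at about (339,190). Next is the block.

```bash
python3 -m jog '{"gripper":[50,60,60,60,60],"xyz":[[60,0,0],[120,-2,0],[180,-4,0],[242,-6,0],[304,-8,0]],"dr":[[0,0,0],[0,0,0],[0,0,0],[0,0,0],[0,0,0]]}' >/dev/null; python3 st.py .41 .14 .17
```

```text
t 15.82 tcp [0.448  0.0575 0.162 ] hx 91.82 tilt 0.11 F [1.16 0.16 0.03] gap 0.523 q [ 0.08  0.06  2.25 -0.    0.83  0.04]
go [ 83.7 -35.4  -7.9]
```

```bash
python3 -m jog '{"gripper":[60,60,60,60,60],"xyz":[[35,-15,0],[75,-38,0],[75,-38,0],[75,-38,0],[75,-38,0]],"dr":[[0,0,0],[0,0,-10],[0,0,-20],[0,0,-30],[0,0,-32]]}' >/dev/null; python3 st.py .397 .1735 .17
python3 - <<'E'
from h import *
import pickle
c=cam('wrist'); im=c['pixels'].astype('uint8'); save('w3',im); pickle.dump(c,open('w3.pkl','wb')); print(proj(c,[.397,.1735,.018]))
E
```

```text
t 16.45 tcp [0.408  0.1294 0.1621] hx 123.89 tilt 0.12 F [-0.26  0.22 -0.54] gap 0.601 q [ 0.25  0.02  2.29 -0.    0.83 -0.34]
go [42.8 15.4 -7.9]
[267.62127037 147.57634695]
```

View pics/w3.png

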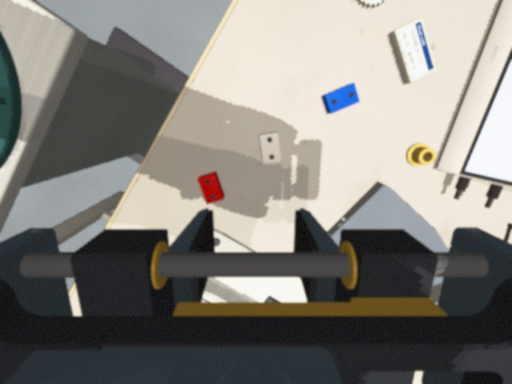

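The silver block is at (269,148) in the wrist view, with red at (211,187) and blue at (341,98). I'm refining its pose and the pocket's.

Run:
```python
from h import *
import pickle
def rect(c,box,m,z,k=1):
    x0,y0,x1,y1=box
    cs,_=cv2.findContours(m.astype('uint8'),cv2.RETR_EXTERNAL,cv2.CHAIN_APPROX_NONE); q=max(cs,key=cv2.contourArea)
    r=cv2.minAreaRect(q.astype(np.float32)+np.float32([x0,y0])); P=np.array([px(c,u,v,z)[:2] for u,v in cv2.boxPoints(r)])
    e=np.diff(P,axis=0)[:2]; L=np.linalg.norm(e,axis=1); l=e[L.argmax()]
    print(cv2.contourArea(q),np.round(r[0],1),np.round(r[1],1),round(r[2],1),'c',P.mean(0).round(4),'L',L.round(4),'long heading',np.degrees(np.arctan2(l[1],l[0])).round(1)%180)
c=pickle.load(open('w3.pkl','rb')); im=c['pixels'].astype('uint8'); h=cv2.cvtColor(im,cv2.COLOR_BGR2HSV)
b=(250,125,292,172); s=h[b[1]:b[3],b[0]:b[2]]
print(s[23,::4].tolist())
for t in(8,14,20): rect(c,b,s[...,1]<t,.018)
for t in (140,170): rect(c,b,(s[...,1]<20)&(s[...,2]>t),.018)
c=pickle.load(open('w2.pkl','rb')); im=c['pixels'].astype('uint8'); h=cv2.cvtColor(im,cv2.COLOR_BGR2HSV)
s=h[190,305:375:3]; print(s.tolist()); print(h[155:228:3,340].tolist())
print(px(c,339.5,190.5,.07),px(c,255,189,.057),px(c,255,79,.057),px(c,348,76.5,.07))
save('pk',cv2.resize(np.hstack([im[150:230,300:380],pickle.load(open('w3.pkl','rb'))['pixels'].astype('uint8')[110:190,230:310]]),None,fx=5,fy=5,interpolation=cv2.INTER_NEAREST))
```

```text
[[18, 36, 183], [17, 33, 180], [19, 33, 170], [18, 29, 205], [18, 29, 214], [18, 28, 212], [16, 31, 217], [17, 30, 210], [19, 35, 180], [19, 34, 179], [18, 32, 177]]Traceback (most recent call last):
  File "<stdin>", line 12, in <module>
  File "<stdin>", line 5, in rect
ValueError: max() iterable argument is empty
```

Saturation doesn't separate the block in this view; brightness does.

Run:
```python
from h import *
import pickle
def rect(c,box,m,z):
    x0,y0,x1,y1=box
    cs,_=cv2.findContours(m.astype('uint8'),cv2.RETR_EXTERNAL,cv2.CHAIN_APPROX_NONE); q=max(cs,key=cv2.contourArea)
    r=cv2.minAreaRect(q.astype(np.float32)+np.float32([x0,y0])); P=np.array([px(c,u,v,z)[:2] for u,v in cv2.boxPoints(r)])
    e=np.diff(P,axis=0)[:2]; L=np.linalg.norm(e,axis=1); l=e[L.argmax()]
    print(cv2.contourArea(q),np.round(r[0],1),np.round(r[1],1),round(r[2],1),'c',P.mean(0).round(4),'L',L.round(4),'long heading',np.degrees(np.arctan2(l[1],l[0])).round(1)%180)
c=pickle.load(open('w3.pkl','rb')); im=c['pixels'].astype('uint8'); h=cv2.cvtColor(im,cv2.COLOR_BGR2HSV)
b=(252,127,288,168); s=h[b[1]:b[3],b[0]:b[2]]
for t in (190,197,204): rect(c,b,(s[...,2]>t),.018)
c2=pickle.load(open('w2.pkl','rb')); im2=c2['pixels'].astype('uint8')
print(px(c2,339.5,190.5,.07),px(c2,255,189,.057),px(c2,255,79,.057),px(c2,348,76.5,.07))
save('pk',cv2.resize(np.hstack([im2[150:230,300:380],im[110:190,230:310]]),None,fx=5,fy=5,interpolation=cv2.INTER_NEAREST))
```

```text
474.0 [270.7 147.8] [28.6 18.9] 81.5 c [0.4003 0.1751] L [0.0216 0.033 ] long heading 134.0
375.0 [270.5 147.6] [27.9 17.5] 81.0 c [0.3999 0.1752] L [0.02   0.0322] long heading 134.4
320.5 [270.4 147.4] [26.4 16.8] 81.9 c [0.3997 0.1753] L [0.0192 0.0305] long heading 133.5
[ 0.55521994 -0.24187142  0.07      ] [ 0.46876372 -0.24657629  0.057     ] [ 0.4649857 -0.1369847  0.057    ] [ 0.55009191 -0.13364375  0.07      ]
```

View pics/pk.png

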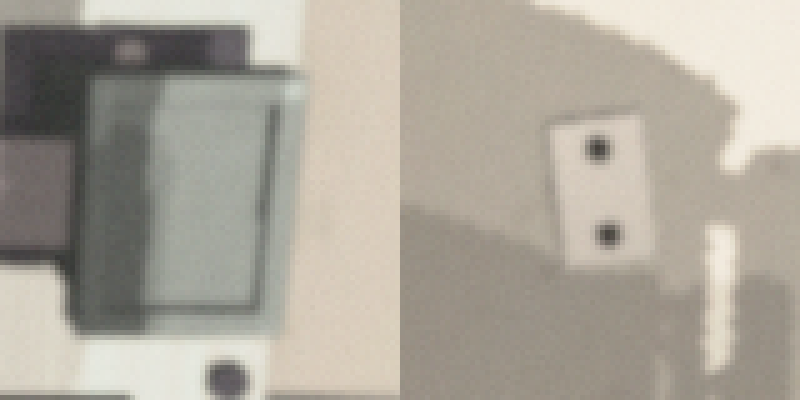

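The block (right half of the crop) is centred at (602,189), tilted about 6–8° from the tool, so its long side heads about 131.5°. The pocket estimates from mark and rim agree within 2 mm: (0.5535, -0.243).

```bash
python3 st.py .400 .1752 .006
```

```text
t 16.5 tcp [0.4083 0.1293 0.1623] hx 123.85 tilt 0.1 F [-0.17 -0.22  1.2 ] gap 0.603 q [ 0.25  0.02  2.29 -0.    0.83 -0.34]
go [ 42.6  19.  156.3]
```

```bash
python3 -m jog '{"gripper":[60,60,60,60,60],"xyz":[[43,19,20],[43,19,70],[43,19,116],[43,19,126],[43,19,126]],"dr":[[0,0,-4],[0,0,-7.5],[0,0,-7.5],[0,0,-7.5],[0,0,-7.5]]}' >/dev/null; python3 st.py .400 .1752 .006
python3 - <<'E'
from h import *
c=cam('wrist'); save('w4',c['pixels'].astype('uint8')); print(proj(c,[.4,.1752,.018]))
E
```

```text
t 17.12 tcp [0.4007 0.1757 0.0373] hx 131.23 tilt 0.07 F [ 0.57 -0.29 -0.13] gap 0.6 q [ 0.36  0.3   2.3   0.    0.54 -0.36]
go [ 0.1 -0.8 31.3]
[252.96825136 222.08743704]
```

View pics/w4.png

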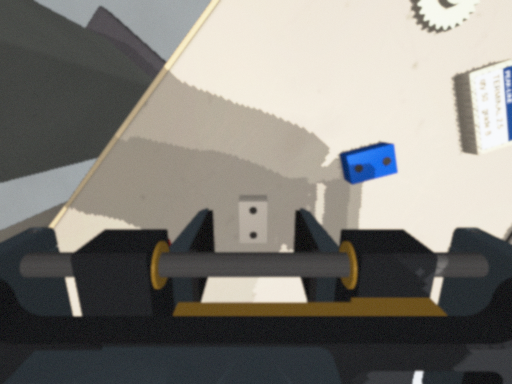

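The block is square between the fingers: holes at (253,211) and (253,235), centre (253,223) against (253,222) predicted. I'm lowering and gripping.

```bash
python3 -m jog '{"gripper":[60,60,60,20,0],"xyz":[[0,0,20],[0,0,31],[0,0,31],[0,0,31],[0,0,31]],"dr":[[0,0,0],[0,0,0],[0,0,0],[0,0,0],[0,0,0]]}' >/dev/null; python3 st.py
python3 -m jog '{"gripper":[0,0,0,0,0],"xyz":[[0,0,0],[0,0,0],[0,0,-20],[0,0,-75],[0,0,-135]],"dr":[[0,0,0],[0,0,0],[0,0,0],[0,0,0],[0,0,0]]}' >/dev/null; python3 st.py .46 0 .14
```

```text
t 17.8 tcp [0.4011 0.176  0.0068] hx 131.34 tilt 0.05 F [-0.08  0.29  0.98] gap 0.41 q [ 0.36  0.37  2.3  -0.    0.47 -0.36]
t 18.43 tcp [0.4    0.1756 0.1423] hx 131.34 tilt 0.1 F [1.01 0.36 0.17] gap 0.24 q [ 0.36  0.07  2.29  0.    0.79 -0.36]
go [-171.5  -70.9    2.3]
```

```bash
python3 -m jog '{"gripper":[0,0,0,0,0],"xyz":[[-40,-5,0],[-82,-22,0],[-127,-46,0],[-172,-71,0],[-210,-90,0]],"dr":[[0,0,8],[0,0,16],[0,0,24],[0,0,32],[0,0,39.5]]}' >/dev/null; python3 st.py .5535 -.243 .12
```

```text
t 19.05 tcp [ 0.4719 -0.0431  0.1413] hx 91.54 tilt 0.01 F [ 1.18  0.43 -0.21] gap 0.239 q [-0.14  0.13  2.22 -0.    0.79 -0.17]
go [-202.    76.2   21.3]
```

```bash
python3 -m jog '{"gripper":[0,0,0,0,0],"xyz":[[-55,16,0],[-110,32,0],[-165,48,0],[-220,64,0],[-257,76,0]],"dr":[[0,0,0],[0,0,0],[0,0,0],[0,0,0],[0,0,0]]}' >/dev/null
python3 -m jog '{"gripper":[0,0,0,0,0],"xyz":[[0,0,0],[0,0,0],[0,0,0],[0,0,0],[0,0,0]],"dr":[[0,0,-0.4],[0,0,-0.4],[0,0,-0.4],[0,0,-0.4],[0,0,-0.4]]}' >/dev/null;python3 st.py .5535 -.243 .0725
python3 - <<'E'
from h import *
c=cam('wrist'); im=c['pixels'].astype('uint8'); import pickle; pickle.dump(c,open('w5.pkl','wb'))
p=proj(c,[.5535,-.243,.07]); print(p,proj(c,[.4685,-.247,.057]))
u,v=p.astype(int)
ex=np.array([np.cos(.035),np.sin(.035),0]);ey=np.array([-ex[1],ex[0],0])
for a,b,col in((22,28,(0,0,255)),(16,22,(0,160,0))):
    Q=[proj(c,np.array([.5535,-.243,.07])+ex*i*a/1000+ey*j*b/1000) for i,j in((1,1),(1,-1),(-1,-1),(-1,1))]
    print(np.round(Q,1).tolist())
    cv2.polylines(im,[np.round(Q).astype(int)],True,col,1)
x0,y0=max(u-80,0),max(v-60,0); print(x0,y0); save('w5',cv2.resize(im[y0:y0+120,x0:x0+160],None,fx=5,fy=5,interpolation=cv2.INTER_NEAREST))
E
```

```text
t 20.3 tcp [ 0.5561 -0.2953  0.1414] hx 92.27 tilt 0.01 F [-0.37  0.24 -0.2 ] gap 0.242 q [-0.53  0.36  1.91  0.    0.87 -0.56]
go [52.3 -0.5 68.9]
[253.92358669 145.07857234] [163.23426959 144.29017841]
[[279.6, 112.4], [277.7, 176.0], [229.8, 175.7], [228.6, 112.2]]
[[272.5, 119.6], [271.3, 169.5], [236.3, 169.3], [235.7, 119.4]]
173 85
```

View pics/w5.png

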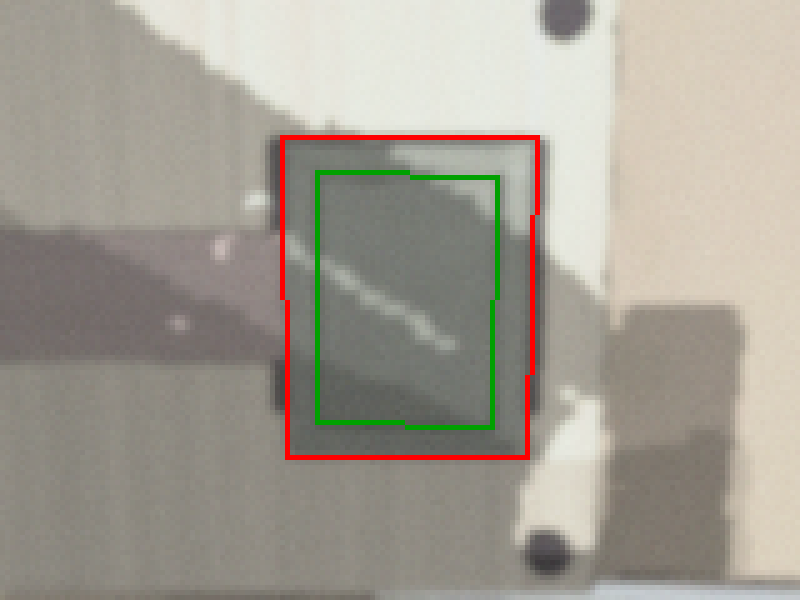

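The predicted rim (red) lies on the real rim within about 1 px, so the pocket estimate holds. I'm moving over it and lowering.

```bash
python3 -m jog '{"gripper":[0,0,0,0,0],"xyz":[[30,0,0],[52,-0.5,0],[52,-0.5,30],[52,-0.5,55],[52,-0.5,55]],"dr":[[0,0,0],[0,0,0],[0,0,0],[0,0,0],[0,0,0]]}' >/dev/null;python3 st.py .5535 -.243 .0725
```

```text
t 20.98 tcp [ 0.5525 -0.2428  0.0848] hx 92.27 tilt 0.17 F [ 0.14 -0.38 -0.12] gap 0.236 q [-0.45  0.41  1.98 -0.    0.76 -0.49]
go [-0.2  1.  12.3]
```

```bash
python3 -m jog '{"gripper":[0,0,0,0,0],"xyz":[[0,0,4],[0,0,8],[0,0,11],[0,0,12],[0,0,12]],"dr":[[0,0,0],[0,0,0],[0,0,0],[0,0,0],[0,0,0]]}' >/dev/null;python3 st.py .5535 -.243 .0725
```

```text
t 21.6 tcp [ 0.5535 -0.2438  0.0743] hx 92.24 tilt 0.0 F [-1.14  0.1  -0.23] gap 0.238 q [-0.45  0.43  1.98  0.    0.74 -0.49]
go [ 0.8 -0.   1.8]
```

```bash
python3 -m jog '{"gripper":[0,0,0,0,0],"xyz":[[0.5,0,0.5],[0.5,0,1],[0.5,0,1.5],[0.5,0,1.8],[0.5,0,1.8]],"dr":[[0,0,0],[0,0,0],[0,0,0],[0,0,0],[0,0,0]]}' >/dev/null;python3 st.py .5535 -.243 .0725
```

```text
t 22.23 tcp [ 0.5535 -0.2432  0.0724] hx 92.24 tilt 0.0 F [-0.58  0.05  0.2 ] gap 0.235 q [-0.45  0.43  1.98  0.    0.73 -0.49]
go [ 0.2  0.  -0.1]
```

```bash
python3 -m jog '{"gripper":[0,0,0,0,0],"xyz":[[0,0,0.3],[0,0,0.6],[0,0,0.8],[0,0,0.8],[0,0,0.8]],"dr":[[0,0,0],[0,0,0],[0,0,0],[0,0,0],[0,0,0]]}' >/dev/null;python3 st.py .5535 -.243 .0725
```

```text
t 22.85 tcp [ 0.5535 -0.2433  0.0724] hx 92.24 tilt 0.01 F [-6.19  3.78 15.02] gap 0.241 q [-0.45  0.43  1.98 -0.    0.73 -0.49]
go [ 0.3 -0.  -0.1]
```

Contact: the block is on the floor (15 N on the clamp, z as predicted). Releasing slightly, then lifting.

```bash
python3 -m jog '{"gripper":[24,32,42,42,42],"xyz":[[0,0,-0.4],[0,0,-0.4],[0,0,-0.4],[0,0,-0.4],[0,0,-0.4]],"dr":[[0,0,0],[0,0,0],[0,0,0],[0,0,0],[0,0,0]]}' >/dev/null;python3 st.py
python3 -m jog '{"gripper":[42,42,42,42,42],"xyz":[[0,0,-8],[0,0,-25],[-20,0,-60],[-55,0,-70],[-55,0,-70]],"dr":[[0,0,0],[0,0,0],[0,0,0],[0,0,0],[0,0,0]]}' >/dev/null;python3 st.py
python3 - <<'E'
from h import *
c=cam('wrist'); im=c['pixels'].astype('uint8')
for z,a,b,col in((.07,22,28,(0,0,255)),(.07,16,22,(0,160,0)),(.084,11,17,(255,0,0))):
    ex=np.array([np.cos(.035),np.sin(.035),0]);ey=np.array([-ex[1],ex[0],0])
    Q=[proj(c,np.array([.5535,-.243,z])+ex*i*a/1000+ey*j*b/1000) for i,j in((1,1),(1,-1),(-1,-1),(-1,1))]
    cv2.polylines(im,[np.round(Q).astype(int)],True,col,1)
u,v=proj(c,[.5535,-.243,.07]).astype(int); x0,y0=max(u-80,0),max(v-60,0); save('w6',cv2.resize(im[y0:y0+120,x0:x0+160],None,fx=5,fy=5,interpolation=cv2.INTER_NEAREST))
E
```

```text
t 23.48 tcp [ 0.5535 -0.2433  0.0719] hx 92.24 tilt 0.0 F [0.31 1.03 1.11] gap 0.422 q [-0.45  0.43  1.98  0.    0.73 -0.49]
t 24.1 tcp [ 0.5566 -0.3003  0.1445] hx 92.15 tilt 0.2 F [-0.63  1.36  0.77] gap 0.423 q [-0.53  0.36  1.91 -0.    0.87 -0.57]
```

View pics/w6.png

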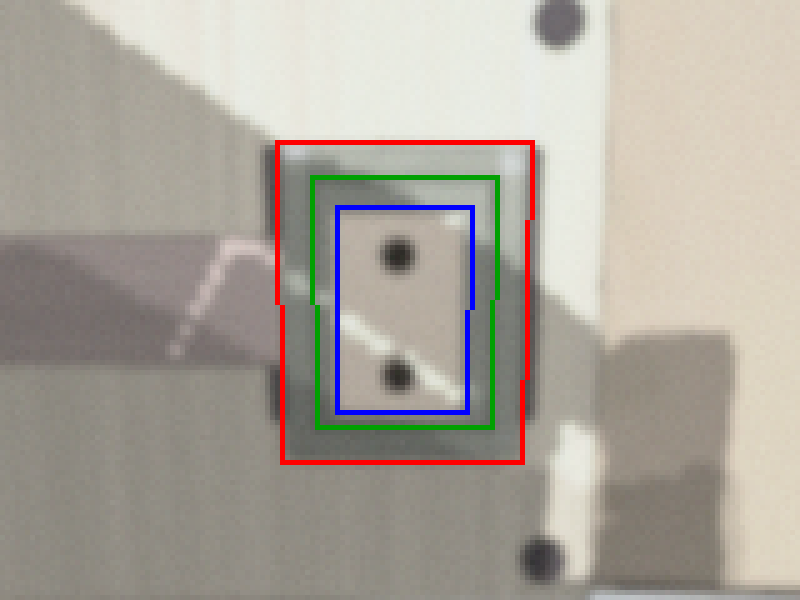

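The block's top coincides with the predicted seated outline (blue), central in the pocket, with holes at (398,255) and (398,376). It's flat and released, so I'm settling the arm and handing in.

```bash
python3 -m jog '{"gripper":[42,42,42,42,42],"xyz":[[0,0,-20],[0,0,-40],[0,0,-40],[0,0,-40],[0,0,-40]],"dr":[[0,0,0],[0,0,0],[0,0,0],[0,0,0],[0,0,0]]}' >/dev/null;python3 st.py; python3 -c "
from cell import arm; print(arm.hand_in())"
```

```text
t 24.77 tcp [ 0.5553 -0.2979  0.1814] hx 92.24 tilt 0.06 F [ 0.35 -0.77  0.34] gap 0.424 q [-0.53  0.31  1.9   0.    0.94 -0.57]
the job is handed in; nothing more can be done
None
```

I pressed all three leaves in order from left to right, and the right leaf is the weak one. The aluminium block now sits in the pocket on its clamp, and I handed the job in at about 25 s.

| Leaf | Deflection | Measured force | Rough stiffness |
|---|---|---|---|
| Left | 6.2 mm | about 9.7 N | 1.5 N/mm |
| Middle | 7.3 mm | about 11 N | 1.45 N/mm |
| Right | 13.3 mm | about 10 N (about 8.8 N of it vertical) | 0.67 N/mm |

Each hold lasted more than a second, and no force reading came above about 12 N on a leaf. The force readings included 2–6 N sideways, and they were only available at the end of each short move. The forces in the table are therefore good to about 1 N.

- **Block:** the last wrist picture shows it released and matching the outline predicted for a seated block in the middle of the pocket, within about 1–2 mm. It touched down at the predicted height, with 15 N on the clamp just before release.
- **Robot:** it ended clear of everything, with no contact force beyond sensor noise.
- **Other loose things:** I did not touch them, but I took no final picture to confirm they had not moved.

No check failed or disagreed beyond the roughly 2 mm calibration spread.

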